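Bleed the hydraulic hand pump

ROBOT

A 6-joint arm with a two-finger parallel gripper is mounted at the origin on the work surface. World frame = base frame: x ahead of the robot, y to its left, z up, the work surface at z = 0. Lengths are in m, angles in degrees, forces in N, time in s.
With the tool pointing down it reaches from about 0.375 to 0.9 m from the base axis. Payload 3.1 kg.
Tool frame: the origin (TCP) lies on the front face of the gripper's body, between the roots of the fingers; the fingertips stand 73 mm ahead of it and the grasp point (between the pads) lies 54 mm ahead of it (arm.grip_point_offset is the distance from the TCP to the grasp point, in m); z points along the fingers, y is the line along which they close (so a half turn about z gives the same grasp; the last joint's range is limited). The gripper opens to 85 mm and grips with 20 to 120 N. Pads are 22 mm wide; open, the fingers measure 114 mm over their backs; the gripper's body (76 mm by 85 mm) begins 54 mm behind the grasp point. The pads swing forward as they close: fully open they stand 13 mm farther back than shut.
Start: joints at [54.975, 30.224, 82.088, -0, 67.689, -10.227], TCP at [0.262, 0.567, 0.304] pointing down, gripper open.
Joint ranges: [-176.69, 176.69], [-43.24, 126.21], [12.49, 139.97], [-82, 262], [0, 151.66], [-163.58, 163.58]. Speed limits (degrees/s): [159.86, 159.86, 180, 180, 180, 180].

INTERFACE

Orientations are given as [roll, pitch, yaw] about the fixed x, y, z axes, in that order (R = Rz(yaw) Ry(pitch) Rx(roll)).
In Python, from station import telemetry, camera, camera_info, arm gives the robot as it stands. The module is installed in compiled form; this text tells all that it offers.
- The arm moves only by the tool apply_moves, never from a script. Its argument "targets" is a list that holds one entry, the list of rows, each a list of 7 numbers: the shift along the tool's x, y, z normalised to -1 to 1, where 1 is 0.12 m, then the turn, a rotation vector about the tool's x, y, z normalised to -1 to 1, where 1 is 360 degrees, then the closure in counts, from 0 (fully open) to 255 (shut). A call has 1 to 12 rows; each row is the pose to reach, as a shift and turn from the pose commanded when the call began, along the tool's axes at that moment, turning the shorter way round; what a row does not reach only later rows make up. A row lasts 1/10 s, in which the tool goes at most 50 mm and 8.59 degrees, less where a joint would pass 70% of its speed; a pose out of reach is approached as far as the arm can. A call with a number of a shift or a turn outside -1 to 1 is refused whole. A call with a gripper value outside its range is refused whole. The fingers move at their own pace and stop on an object; "force" is the grip in N (left out, the last holds). Time passes only in rows, so rows that repeat a pose let the fingers close. It gives the time, the measured TCP pose, the force, the opening and the grip force at its end, in the units of the state.
- telemetry.get_state(): the state, without advancing time (a new reading comes with each control period).
- camera(name): name is "scene" or "top"; returns the picture (384x512x3 uint8, blue, green, red); there is no depth.
- camera_info(name): a dict with "fx", "fy", "cx", "cy" (pixels), "k1" (the pictures are not rectified: a ray, as slopes to the right and down, at radius r is drawn at 1 + k1 r^2 times it, then the intrinsics apply), "rvec" (rotation vector, rad) and "tvec" (3), from world to camera coordinates, as OpenCV has them. Camera axes: x right, y down, z forward; pixel columns grow to the right and rows downward; lengths in m; the calibration is good to about 2 mm. A picture is of the moment at which its call begins. camera_info takes no time and is no camera call.
- arm.sign_off(): hands the job in; it is judged then, once.
The state is a dict: "time": time; "joint_pos": joint angles; "qvel": joint speeds; "joint_torque": joint torques, N m; "tcp_pos": TCP position; "tcp_rot": TCP orientation; "wrist_force": force on the tool from outside, world axes, zero at the start; "moment": the same for the moment, N m; "gripper_width": finger opening in m; "gripper_force": force on a finger pad.
Only numpy, scipy, OpenCV 4.12 (cv2) and the standard library are available. Lean on these libraries where they do the work, as an engineer would, in place of code of your own. Each camera call takes 0.05 s, during which the arm holds its last target. There are 200 camera calls.

TASK

Bleed the air from the hydraulic hand pump on the bench: lift the loose filler cap off its tank and set it down gently, knob upwards, in the round parts dish, without dropping it. Then work the pump's hand lever through at least three full strokes, each right down to the bottom stop and fully back up, easing it up every time rather than letting it fly back. Finish with the cap still in the dish and the lever up, and leave everything else on the bench where it is.

Things in the scene. Friction and masses are not known exactly. Their poses are not given: they have to be found in the camera images.
- pump: Hydraulic hand pump bolted down: base plate 150 x 250 mm, grey tank 110 (pump x) x 160 (pump y) x 90 mm high, at the pump's -y end a dark head with two clevis cheeks 148 mm high that hold the lever's pivot. Origin on the bench, 75 mm towards -y from the tank's centre; z up. The lever points along pump -y; the filler neck is at pump (0, 0.100).
- neck_top (a point): Centre of the top of the filler neck, a stub 42 mm across and 16 mm high on the tank's top (106 mm above the bench), under the cap. Axes as the pump's.
- cap: Loose aluminium filler cap: hollow disc 64 mm across, 23 mm high, open below, 54 mm wide inside, with a round black knob on top, 30 mm across, from 28 to 52 mm above the underside. It rests on the tank top, its skirt around the neck, and lifts straight off. Origin at the centre of its underside, z up through the knob. 70 to 170 g.
- cap_knob (a point): Centre of the cap's knob, 42 mm above the cap's underside, where to grip it.
- dish: Loose round steel parts dish, 150 mm across the rim, 24 mm high, inner floor 4 mm above its underside and about 126 mm across. Empty. Origin at the centre of its underside, z up. It stands left or right of the pump; the bucket stands on the other side.
- lever (a joint): Pump lever angle in rad: 0 = up against the upper stop (lever slopes 0.5 rad above level), grows as it is pushed down, 0.80 = lower stop (0.3 rad below level). A spring returns it to 0; pushing it fully down takes about 12 N at the grip.
- lever_pivot (a point): Pivot of the lever, 130 mm above the bench. Fixed. The hinge runs along this point's x axis (the pump's x); turning positively about it pushes the lever down.
- lever_grip (a point): Middle of the lever's black rubber hand grip, on its axis, 180 mm from the pivot; moves with the lever. The grip is a round bar 28 mm thick, from 120 to 225 mm from the pivot, with a 36 mm end flange. At joint 0 its middle is 216 mm above the bench, at 0.80 it is 77 mm above it.
- bucket: Bystander: blue plastic bucket of clothespins, 150 mm across, 130 mm high (pegs to 140 mm). Origin at the centre of its underside.
- hoof_pick: Bystander: steel hoof pick, 200 mm long, 12 mm thick, lying flat on the bench near the lever. Origin about mid-length.
- hanger_hook: Bystander: yellow plastic hanger hook, about 170 mm long, 12 mm thick, lying flat beyond the pump. Origin at the middle of its plate.
- bottle: Bystander: white plastic bottle 76 mm across, 210 mm high. Origin at the centre of its underside.
- jar: Bystander: glass jar with a steel lid, 80 mm across, 100 mm high. Origin at the centre of its underside.
- brush: Bystander: hand brush with a wooden handle, lying flat near the robot. Origin at its underside.
Things that resemble listed ones, but are neither listed nor needed, are in the scene too. Leave any brown or purple look-alike of the cap alone.

How it is judged (in metres and radians):
On the way, in this order (a step that is already met when the one before it is completed fails the run):
1. the cap lies in the dish, knob up, let go and at rest (horizontal distance between cap and dish below 0.045 m and z of cap in the frame of dish between -0.002 and 0.012 m and angle between cap's own z axis and vertical below 0.2 rad and contact force between the fingers and cap below 0.1 N and linear speed of cap below 0.03 m/s), for 0.2 s.
2. first stroke: the lever is pushed down to its lower stop (joint above 0.70 of 0.80) (value of joint lever above 0.7 rad), for 0.02 s.
3. first stroke: the lever is back up at its upper stop (joint below 0.10) (value of joint lever below 0.1 rad), for 0.02 s.
4. second stroke: the lever is pushed down to its lower stop (joint above 0.70 of 0.80) (value of joint lever above 0.7 rad), for 0.02 s.
5. second stroke: the lever is back up at its upper stop (joint below 0.10) (value of joint lever below 0.1 rad), for 0.02 s.
6. third stroke: the lever is pushed down to its lower stop (joint above 0.70 of 0.80) (value of joint lever above 0.7 rad), for 0.02 s.
7. third stroke: the lever is back up at its upper stop (joint below 0.10) (value of joint lever below 0.1 rad), for 0.02 s.
At the end, for the whole second after the job is handed in: The cap rests in the dish (centres within 45 mm in plan, underside within 12 mm of the dish's underside, tilted less than 0.2 rad, at rest) and the lever is back up at its upper stop (joint below 0.06 rad) (horizontal distance between cap and dish below 0.045 m and z of cap in the frame of dish between -0.002 and 0.012 m and angle between cap's own z axis and vertical below 0.2 rad and value of joint lever below 0.06 rad and linear speed of cap below 0.02 m/s); the robot touches nothing.
It fails at once if the cap is dropped or knocked off: not held by the fingers while it is more than 60 mm in plan from the neck and its underside more than 30 mm above the bench (horizontal distance between cap and neck_top above 0.06 m and height (world z) of cap above 0.03 m and contact force between the fingers and cap below 0.1 N).
It fails at once if the lever flies back up (faster than 4 rad/s) (velocity of joint lever below -4 rad/s).
It fails at once if a bystander (bucket, hoof pick, hanger hook, bottle, jar, brush) is moved more than 30 mm (distance of any of bucket, hoof_pick, hanger_hook, bottle, jar, brush from where it was at the start of the episode above 0.03 m).
It fails at once if the bucket, bottle or jar is tipped (angle between any of bucket, bottle, jar's own z axis and vertical above 0.4 rad).
It also fails if it takes over 64 s, if anything falls off the work surface, if the arm or the gripper's body presses on something with over 40 N, if the wrist force passes 120 N, or if a joint passes its speed limit or range.

## Working session

There is one attempt and no reset: what is moved stays moved. The work goes in short steps, Python scripts to look and compute and a tool call to move; the robot and the scene stay as the last step left them, time stands still between calls to the robot, and variables do not carry over. Pictures are saved under pics/ and viewed, at most 10 in all, crops included, and the job is handed in when it is done.

Besides the shell and the picture viewer there is one more tool, called after "Call:" as name(argument=value, ...), one argument or row to a line, values as JSON. apply_moves: Moves the arm, as the interface text tells. Its arguments: {"type":"object","properties":{"targets":{"type":"array"},"force":{"type":"number"}},"required":["targets"]}

```bash
mkdir -p pics
python3 - <<'E'
from station import telemetry,camera,camera_info
import cv2
for n in("scene","top"):
    cv2.imwrite(f"pics/{n}0.png",camera(n)); print(n,camera_info(n))
s=telemetry.get_state();print(s)
E
```

```text
scene {'fx': 373.2854100970698, 'fy': 373.2854100970698, 'cx': 262.04647122389696, 'cy': 191.8532693270407, 'k1': 0.04316847340414262, 'rvec': array([ 0.83908767,  2.7330777 , -0.83789604]), 'tvec': array([ 0.43842112, -0.1686442 ,  1.54290429])}
top {'fx': 452.7786829645361, 'fy': 452.7786829645361, 'cx': 264.3567190115967, 'cy': 197.94300631769073, 'k1': 0.02472468133353076, 'rvec': array([ 2.14851775, -2.13792664,  0.12063922]), 'tvec': array([0.01234035, 0.56722955, 1.3315557 ])}
{'time': 0.1, 'joint_pos': array([ 5.49763828e+01,  3.02736755e+01,  8.21499890e+01, -1.38415285e-04,
        6.76881287e+01, -1.02271540e+01]), 'qvel': array([ 0.0140195 , -0.12269855, -0.1473636 ,  0.00295908,  0.11785906,
       -0.03765181]), 'joint_torque': array([-7.26628168e-04, -4.43305886e+01, -1.78585982e+01, -2.10457788e-04,
        3.92184797e-03,  8.32332432e-06]), 'tcp_pos': array([0.26180024, 0.56696955, 0.30302569]), 'tcp_rot': array([-1.79889960e+02, -1.97230764e-02,  1.55203571e+02]), 'wrist_force': array([-0.07651343,  0.69523696,  1.0670334 ]), 'moment': array([ 0.02581122,  0.08040261, -0.03328645]), 'gripper_force': 0.0, 'gripper_width': 0.0856289733033969}
```

View pics/scene0.png

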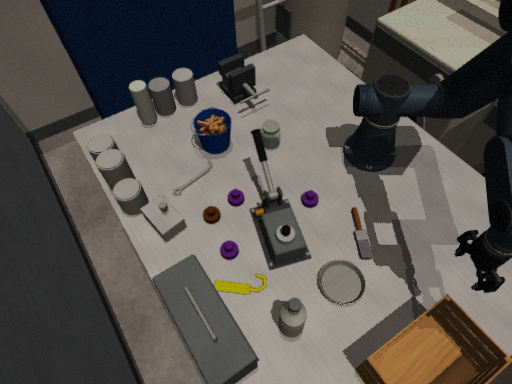

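View pics/top0.png

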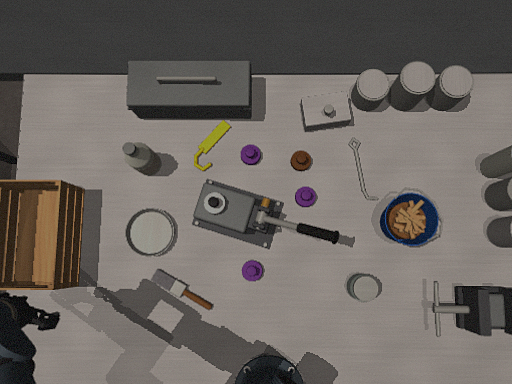

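The top view shows the silver cap with its black knob on the grey tank at (214,203), the dish at (151,231), and the lever pointing right to the grip at about (318,233). Things that could be mistaken for the cap are the purple ones at (251,155), (305,197) and (252,270), and the brown one at (301,160). I choose the silver one on the tank and will check it in a close crop.

```bash
cat > h.py <<'E'
import numpy as np,cv2
from station import telemetry,camera,camera_info
from scipy.spatial.transform import Rotation as Ro
def cam(n):
    c=camera_info(n);R=cv2.Rodrigues(c['rvec'])[0];K=np.array([[c['fx'],0,c['cx']],[0,c['fy'],c['cy']],[0,0,1.]])
    return c,R,K,np.array([c['k1'],0,0,0,0.])
def proj(n,P):
    c,R,K,d=cam(n);return cv2.projectPoints(np.float64(P).reshape(-1,1,3),c['rvec'],c['tvec'],K,d)[0][:,0]
def back(n,uv,z):
    c,R,K,d=cam(n);r=cv2.undistortPoints(np.float64(uv).reshape(-1,1,2),K,d)[:,0]
    r=np.c_[r,np.ones(len(r))]@R;o=-R.T@c['tvec'];z=np.broadcast_to(z,len(r))
    return o+r*((z-o[2])/r[:,2])[:,None]
E
python3 - <<'E'
from h import *
t=cv2.imread('pics/top0.png');s=cv2.imread('pics/scene0.png')
a=cv2.resize(t[165:265,120:360],None,fx=3.3,fy=3.3,interpolation=2)
b=cv2.resize(s[120:320,225:375],None,fx=1.3,fy=1.3)[:265]
im=np.zeros((590,792,3),np.uint8);im[:330]=a[:330,:792]
b=cv2.resize(s[190:275,200:400],None,fx=3,fy=3,interpolation=2);im[332:332+255,:600]=b
cv2.imwrite('pics/c1.png',im)
print(back('top',[[214,203],[151,231],[318,233],[251,155]],[.135,.024,.216,.04]).round(3))
E
```

```text
[[ 0.539  0.155  0.135]
 [ 0.467  0.359  0.024]
 [ 0.452 -0.128  0.216]
 [ 0.699  0.057  0.04 ]]
```

View pics/c1.png

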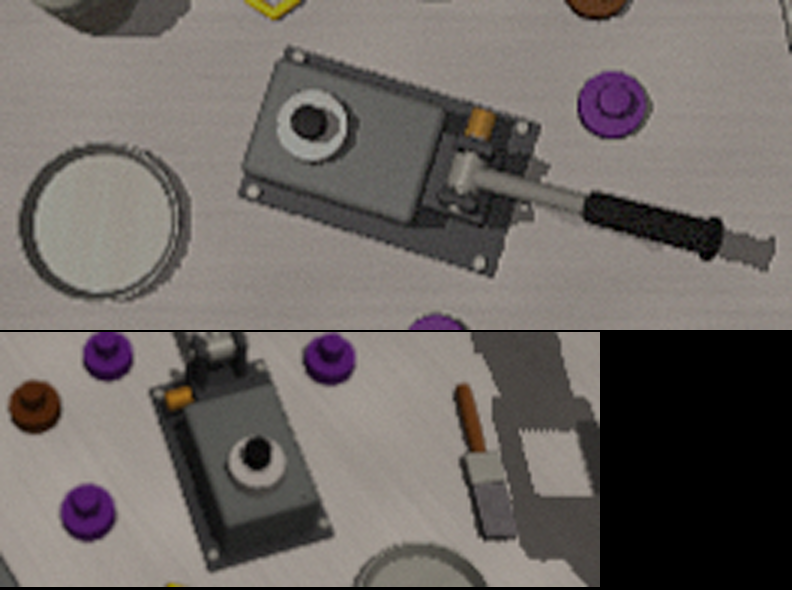

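The crop confirms the choice: a silver disc with a black knob at crop (310,124), which is top view (214,202.6). Next I triangulate the knob and fit the pump yaw, dish and grip.

```bash
python3 - <<'E'
from h import *
f=lambda p:np.array(p)/3.3+[120,165]
g=lambda p:(np.array(p)-[0,332])/3+[200,190]
for z in(.132,.142):print('knob',z,back('top',[f([310,124])],z).round(4),back('scene',[g([258,453])],z).round(4))
print('disc',back('top',[f([312,125])],.113).round(4),back('scene',[g([257,462])],.113).round(4))
print('dish',back('top',[f([105,221])],.024).round(4), back('top',[f([103,222])],.004).round(4))
c=back('top',f([[288,46],[540,124],[495,275],[240,195]]),.012);print('plate',c.round(4),c.mean(0).round(4))
e=c[0]+c[3]-c[1]-c[2];print('yaw(y axis)',np.degrees(np.arctan2(-e[0],e[1])), np.linalg.norm(c[0]-c[1]),np.linalg.norm(c[1]-c[2]))
yaw=np.arctan2(-e[0],e[1])
print('grip ends',back('top',f([[588,207],[712,237]]),[.1875,.238]).round(4))
print('pivot',back('top',[f([466,175])],.14).round(4))
kn=back('top',[f([310,124])],.142)[0];u=np.array([-np.sin(yaw),np.cos(yaw),0])
o=kn-.1*u;print('origin',o.round(4))
# pump centre est from plate: pump plate centre unknown
for r in(.12,.18,.225):
  for q in (0,.8):
    print(r,q)
E
python3 - <<'E'
from station import telemetry;s=telemetry.get_state();print(s['time'],s['tcp_pos'],s['tcp_rot'],s['joint_pos'])
E
```

```text
knob 0.132 [[0.5409 0.1551 0.132 ]] [[0.5439 0.1614 0.132 ]]
knob 0.142 [[0.5397 0.1538 0.142 ]] [[0.5474 0.1655 0.142 ]]
disc [[0.5424 0.1559 0.113 ]] [[0.5445 0.1619 0.113 ]]
dish [[0.4636 0.3564 0.024 ]] [[0.4638 0.3636 0.004 ]]
plate [[ 0.6295  0.1934  0.012 ]
 [ 0.5565 -0.0437  0.012 ]
 [ 0.4164 -0.0024  0.012 ]
 [ 0.4889  0.2348  0.012 ]] [0.5228 0.0955 0.012 ]
yaw(y axis) -17.06760545487936 0.24809944449630358 0.14603800378965975
grip ends [[ 0.4675 -0.0786  0.1875]
 [ 0.4415 -0.171   0.238 ]]
pivot [[0.4971 0.0214 0.14  ]]
origin [0.5103 0.0582 0.142 ]
0.12 0
0.12 0.8
0.18 0
0.18 0.8
0.225 0
0.225 0.8
0.1 [0.26180024 0.56696955 0.30302569] [-1.79889960e+02 -1.97230764e-02  1.55203571e+02] [ 5.49763828e+01  3.02736755e+01  8.21499890e+01 -1.38415285e-04
  6.76881287e+01 -1.02271540e+01]
```

Call:
apply_moves(
  targets=[
    [[-0.45,-0.27,0,0,0,0,0],[-0.887,-0.533,0,0,0,0,0],[-0.887,-0.533,0,0,0,0,0]],
  ],
)

```text
time: 0.4
tcp_pos: [0.3329, 0.4619, 0.3033]
tcp_rot: [-179.9, 0.0, 155.1]
wrist_force: [0.5, 0.2, -0.6]
gripper_width: 0.0852
gripper_force: 0.0
```

Call:
apply_moves(
  targets=[
    [[-0.3,-0.18,0,0,0,0,0],[-0.6,-0.36,0,0,0,0,0],[-0.887,-0.533,0,0,0,0,0]],
  ],
)

```text
time: 0.7
tcp_pos: [0.4022, 0.3604, 0.3036]
tcp_rot: [-180.0, -0.0, 155.2]
wrist_force: [0.2, 0.0, -0.4]
gripper_width: 0.0854
gripper_force: 0.0
```

Call:
apply_moves(
  targets=[
    [[-0.3,-0.18,0,0,0,0,0],[-0.6,-0.36,0,0,0,0,0],[-0.887,-0.533,0,0,0,0,0]],
  ],
)

```text
time: 1.0
tcp_pos: [0.4721, 0.2576, 0.3036]
tcp_rot: [-180.0, -0.0, 155.2]
wrist_force: [-0.4, -0.3, -0.8]
gripper_width: 0.0853
gripper_force: 0.0
```

Call:
apply_moves(
  targets=[
    [[-0.3,-0.18,0,0,0,0,0],[-0.6,-0.36,0,0,0,0,0],[-0.887,-0.533,0,0,0,0,0],[-0.887,-0.533,0,0,0,0,0],[-0.887,-0.533,0,0,0,0,0]],
  ],
)

```text
time: 1.5
tcp_pos: [0.5413, 0.1557, 0.3033]
tcp_rot: [-180.0, -0.1, 155.1]
wrist_force: [-0.6, 0.6, -0.7]
gripper_width: 0.0854
gripper_force: 0.0
```

Call:
apply_moves(
  targets=[
    [[0,0.02,0.3,0,0,0,0],[0,0.02,0.5,0,0,0,0],[0,0.02,0.6,0,0,0,0],[0,0.02,0.6,0,0,0,0],[0,0.02,0.6,0,0,0,0]],
  ],
)

```text
time: 2.0
tcp_pos: [0.5423, 0.1595, 0.2324]
tcp_rot: [180.0, 0.0, 155.3]
wrist_force: [-0.2, 0.1, -0.3]
gripper_width: 0.0857
gripper_force: 0.0
```

Run:
```python
from h import *
s=camera('scene');t=camera('top')
a=cv2.resize(s[170:270,220:350],None,fx=4,fy=4,interpolation=2)
b=cv2.resize(t[150:250,160:225],None,fx=4,fy=4,interpolation=2)
cv2.imwrite('pics/c2.png',np.hstack([a,b]))
```

```text
(no output)
```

View pics/c2.png

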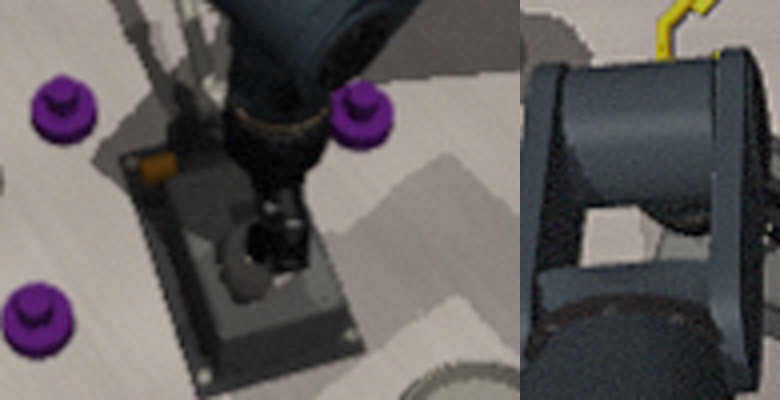

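The scene crop shows the cap, in shadow, between the open fingers at about crop (250,265), and nothing is touching it. I go down and close.

Call:
apply_moves(
  targets=[
    [[0,0,0.15,0,0,0,0],[0,0,0.3,0,0,0,0],[0,0,0.337,0,0,0,0],[0,0,0.337,0,0,0,100],[0,0,0.337,0,0,0,150],[0,0,0.337,0,0,0,255],[0,0,0.337,0,0,0,255],[0,0,0.337,0,0,0,255],[0,0,0.337,0,0,0,255],[0,0,0.337,0,0,0,255],[0,0,0.337,0,0,0,255],[0,0,0.337,0,0,0,255]],
  ],
  force=40,
)

```text
time: 3.3
tcp_pos: [0.5428, 0.1588, 0.1925]
tcp_rot: [180.0, 0.1, 155.2]
wrist_force: [-1.2, 0.8, 5.3]
gripper_width: 0.0287
gripper_force: 39.3
```

Call:
apply_moves(
  targets=[
    [[0,0,-0.05,0,0,0,255],[0,0,-0.15,0,0,0,255],[0,0,-0.3,0,0,0,255],[0,0,-0.5,0,0,0,255],[0,0,-0.6,0,0,0,255],[0,0,-0.6,0,0,0,255],[0,0,-0.6,0,0,0,255]],
  ],
)

```text
time: 4.0
tcp_pos: [0.542, 0.1587, 0.2633]
tcp_rot: [-180.0, -0.0, 155.2]
wrist_force: [-0.9, -0.2, -1.3]
gripper_width: 0.0287
gripper_force: 39.5
```

Run:
```python
from h import *
s=camera('scene')
a=cv2.resize(s[150:320,220:380],None,fx=3.5,fy=3.5,interpolation=2)
cv2.imwrite('pics/c3.png',a)
print(proj('scene',[[.464,.359,.024],[.464,.359,.004],[.464+.075,.359,.024],[.464-.075,.359,.024],[.464,.359+.075,.024],[.464,.359-.075,.024]]).round(1))
```

```text
[[340.5 278.7]
 [339.5 280.9]
 [322.5 291.4]
 [358.  266.5]
 [356.4 297.8]
 [325.6 260.7]]
```

View pics/c3.png

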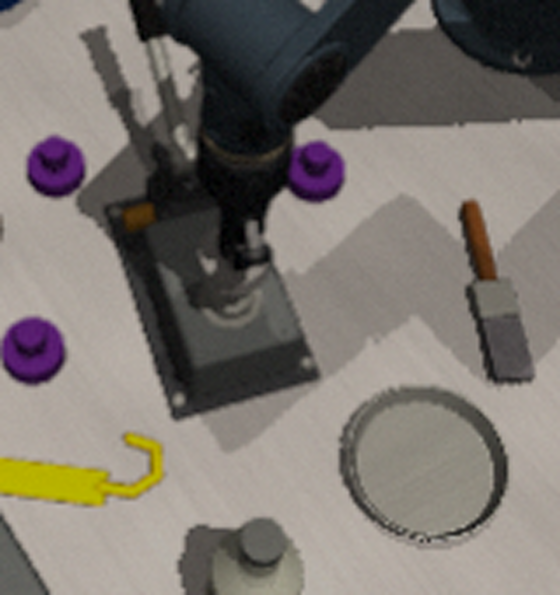

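The cap is up in the fingers with the bare neck below it at crop (230,305). The dish is at crop (424,465), within a few mm of the estimate.

Call:
apply_moves(
  targets=[
    [[0.1,0.1,0,0,0,0,255],[0.27,0.27,0,0,0,0,255],[0.46,0.455,0,0,0,0,255],[0.642,0.636,0,0,0,0,255]],
  ],
)

```text
time: 4.45
tcp_pos: [0.5029, 0.2619, 0.2623]
tcp_rot: [-179.9, -0.1, 155.2]
wrist_force: [0.3, 0.7, -0.9]
gripper_width: 0.0284
gripper_force: 39.6
```

Call:
apply_moves(
  targets=[
    [[0.18,0.18,0,0,0,0,255],[0.36,0.355,0,0,0,0,255],[0.54,0.535,0.1,0,0,0,255],[0.642,0.636,0.3,0,0,0,255],[0.642,0.636,0.5,0,0,0,255],[0.642,0.636,0.7,0,0,0,255],[0.642,0.636,0.8,0,0,0,255],[0.642,0.636,0.8,0,0,0,255]],
  ],
)

```text
time: 5.25
tcp_pos: [0.4647, 0.3617, 0.165]
tcp_rot: [-179.7, -0.2, 155.2]
wrist_force: [0.7, 0.0, -0.2]
gripper_width: 0.0284
gripper_force: 39.6
```

Call:
apply_moves(
  targets=[
    [[0,0,0.15,0,0,0,255],[0,0,0.3,0,0,0,255],[0,0,0.4,0,0,0,255],[0,0,0.45,0,0,0,255],[0,0,0.465,0,0,0,255],[0,0,0.475,0,0,0,255],[0,0,0.475,0,0,0,255]],
  ],
)

```text
time: 5.95
tcp_pos: [0.4668, 0.3621, 0.1111]
tcp_rot: [179.9, 0.0, 155.2]
wrist_force: [-0.0, -0.4, -1.9]
gripper_width: 0.0288
gripper_force: 39.6
```

Call:
apply_moves(
  targets=[
    [[0,0,0.01,0,0,0,255],[0,0,0.015,0,0,0,255],[0,0,0.02,0,0,0,255],[0,0,0.02,0,0,0,255]],
  ],
)

```text
time: 6.35
tcp_pos: [0.4664, 0.3619, 0.1081]
tcp_rot: [180.0, 0.0, 155.2]
wrist_force: [0.1, 0.5, -1.3]
gripper_width: 0.0286
gripper_force: 39.6
```

Call:
apply_moves(
  targets=[
    [[0,0,0.01,0,0,0,255],[0,0,0.015,0,0,0,255],[0,0,0.015,0,0,0,255]],
  ],
)

```text
time: 6.65
tcp_pos: [0.4665, 0.3619, 0.1066]
tcp_rot: [180.0, 0.0, 155.2]
wrist_force: [-0.6, -0.3, 3.0]
gripper_width: 0.0288
gripper_force: 39.9
```

Call:
apply_moves(
  targets=[
    [[0,0,0.005,0,0,0,255],[0,0,0.01,0,0,0,255],[0,0,0.01,0,0,0,255]],
  ],
)

```text
time: 6.95
tcp_pos: [0.4664, 0.3619, 0.1065]
tcp_rot: [180.0, 0.0, 155.2]
wrist_force: [-1.8, -1.1, 9.9]
gripper_width: 0.0284
gripper_force: 40.6
```

The wrist force shows the cap touching the dish floor. I release it slowly and rise.

Call:
apply_moves(
  targets=[
    [[0,0,-0.01,0,0,0,150],[0,0,-0.01,0,0,0,120],[0,0,-0.01,0,0,0,60],[0,0,-0.01,0,0,0,0],[0,0,-0.01,0,0,0,0],[0,0,-0.01,0,0,0,0],[0,0,-0.1,0,0,0,0],[0,0,-0.3,0,0,0,0],[0,0,-0.6,0,0,0,0],[0,0,-1,0,0,0,0],[0,0,-1,0,0,0,0]],
  ],
)

```text
time: 8.05
tcp_pos: [0.4697, 0.3638, 0.2323]
tcp_rot: [179.3, 0.5, 155.2]
wrist_force: [2.1, 0.9, 0.1]
gripper_width: 0.0854
gripper_force: 0.0
```

Run:
```python
from h import *
s=camera('scene')
a=cv2.resize(s[230:320,290:400],None,fx=4,fy=4,interpolation=2)
cv2.imwrite('pics/c4.png',a)
```

```text
(no output)
```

View pics/c4.png

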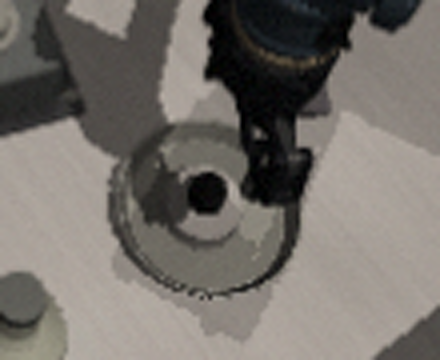

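The crop shows the cap upright and nearly centred in the dish, knob at crop (207,193), and the fingers clear. Next I go up and over the lever with the fingers shut.

Call:
apply_moves(
  targets=[
    [[0,0,-0.3,0,0,0,255],[-0.15,-0.3,-0.6,0,0,0,255],[-0.3,-0.65,-0.6,0,0,0,255],[-0.395,-0.937,-0.6,0,0,0,255]],
  ],
)

```text
time: 8.5
tcp_pos: [0.4622, 0.2383, 0.2978]
tcp_rot: [180.0, 0.1, 155.2]
wrist_force: [1.1, -0.2, -0.7]
gripper_width: 0.0279
gripper_force: 0.0
```

Call:
apply_moves(
  targets=[
    [[-0.13,-0.31,-0.2,0,0,0,255],[-0.26,-0.62,-0.4,0,0,0,255],[-0.395,-0.937,-0.6,0,0,0,255]],
  ],
)

```text
time: 8.8
tcp_pos: [0.4571, 0.1165, 0.3689]
tcp_rot: [-179.9, -0.1, 155.2]
wrist_force: [1.4, -0.3, 0.2]
gripper_width: -0.0001
gripper_force: 0.0
```

Call:
apply_moves(
  targets=[
    [[-0.13,-0.31,0,0,0,0,255],[-0.26,-0.62,0,0,0,0,255],[-0.395,-0.937,0,0,0,0,255]],
  ],
)

```text
time: 9.1
tcp_pos: [0.4531, -0.0053, 0.3686]
tcp_rot: [-180.0, -0.1, 155.2]
wrist_force: [1.5, -0.4, 0.2]
gripper_width: 0.0002
gripper_force: 0.0
```

Call:
apply_moves(
  targets=[
    [[-0.13,-0.31,0,0,0,0,255],[-0.26,-0.62,0,0,0,0,255],[-0.395,-0.937,0,0,0,0,255],[-0.395,-0.937,0,0,0,0,255],[-0.395,-0.937,0,0,0,0,255]],
  ],
)

```text
time: 9.6
tcp_pos: [0.4493, -0.1263, 0.3682]
tcp_rot: [180.0, -0.2, 155.1]
wrist_force: [-0.0, 0.5, 0.4]
gripper_width: 0.0001
gripper_force: 0.0
```

Run:
```python
from h import *
s=camera('scene');t=camera('top')
cv2.imwrite('pics/c5.png',np.hstack([cv2.resize(s[90:210,210:310],None,fx=4,fy=4,interpolation=2),cv2.resize(t[180:300,250:350],None,fx=4,fy=4,interpolation=2)]))
print(telemetry.get_state()['joint_pos'])
print(proj('scene',[[.454,-.127,.3],[.454,-.127,.23]])-[210,90])
```

```text
[-2.93034336e+01  1.31966479e+01  9.90856515e+01  3.03205225e-02
  6.78438264e+01 -9.45492199e+01]
[[48.42954546 37.01352536]
 [48.78323763 51.4735561 ]]
```

View pics/c5.png

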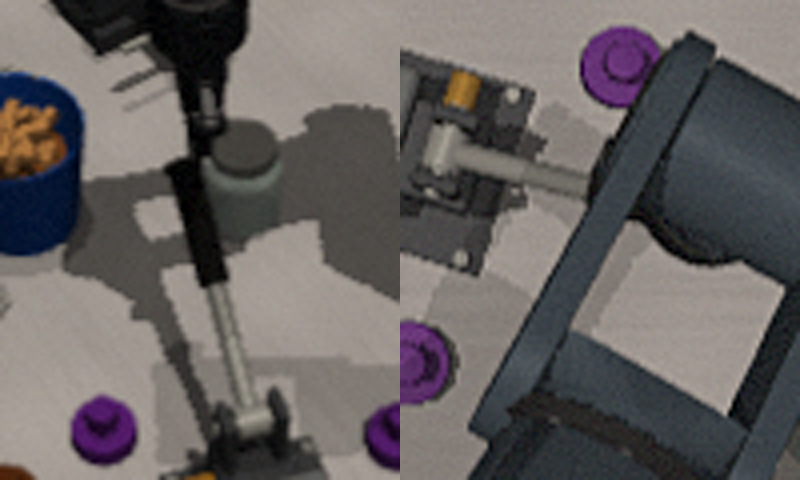

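The scene crop shows the closed fingertips above the grip, which runs from (183,165) to (213,285), with the jar and bucket clear to the sides. I shift 5 mm sideways and press down.

Call:
apply_moves(
  targets=[
    [[-0.04,0.01,0.1,0,0,0,255],[-0.04,0.01,0.25,0,0,0,255],[-0.04,0.01,0.35,0,0,0,255],[-0.04,0.01,0.45,0,0,0,255],[-0.04,0.01,0.55,0,0,0,255],[-0.04,0.01,0.65,0,0,0,255],[-0.04,0.01,0.75,0,0,0,255],[-0.04,0.01,0.85,0,0,0,255]],
  ],
)

```text
time: 10.5
tcp_pos: [0.4557, -0.1262, 0.2669]
tcp_rot: [-179.9, 0.1, 155.4]
wrist_force: [-0.4, -0.7, 6.5]
gripper_width: 0.0001
gripper_force: 2.8
```

Call:
apply_moves(
  targets=[
    [[0,0,0.12,0,0,0,255],[0,0,0.24,0,0,0,255],[0,0,0.36,0,0,0,255],[0,0,0.48,0,0,0,255],[0,0,0.6,0,0,0,255],[0,0,0.66,0,0,0,255],[0,0,0.7,0,0,0,255],[0,0,0.7,0,0,0,255]],
  ],
)

```text
time: 11.3
tcp_pos: [0.4563, -0.1268, 0.1834]
tcp_rot: [-179.9, 0.2, 155.4]
wrist_force: [-2.3, -2.9, 11.3]
gripper_width: -0.0001
gripper_force: 5.8
```

Call:
apply_moves(
  targets=[
    [[0,0,0.04,0,0,0,255],[0,0,0.08,0,0,0,255],[0,0,0.1,0,0,0,255],[0,0,0.1,0,0,0,255]],
  ],
)

```text
time: 11.7
tcp_pos: [0.4565, -0.1256, 0.1719]
tcp_rot: [179.9, 0.2, 155.3]
wrist_force: [1.0, 2.2, 13.0]
gripper_width: -0.0003
gripper_force: 6.0
```

Call:
apply_moves(
  targets=[
    [[0,0,0.015,0,0,0,255],[0,0,0.03,0,0,0,255],[0,0,0.03,0,0,0,255]],
  ],
)

```text
time: 12.0
tcp_pos: [0.4567, -0.1253, 0.1698]
tcp_rot: [179.9, 0.3, 155.3]
wrist_force: [-0.2, 5.9, 25.8]
gripper_width: -0.0001
gripper_force: 11.7
```

The force jump to 26 N means the lever is on the bottom stop. Now up gently, then two more strokes.

Call:
apply_moves(
  targets=[
    [[0,0,-0.06,0,0,0,255],[0,0,-0.17,0,0,0,255],[0,0,-0.3,0,0,0,255],[0,0,-0.43,0,0,0,255],[0,0,-0.56,0,0,0,255],[0,0,-0.69,0,0,0,255],[0,0,-0.82,0,0,0,255],[0,0,-0.92,0,0,0,255],[0,0,-1,0,0,0,255]],
  ],
)

```text
time: 12.9
tcp_pos: [0.4553, -0.125, 0.2879]
tcp_rot: [179.9, 0.0, 155.3]
wrist_force: [0.6, 2.1, 1.3]
gripper_width: 0.0003
gripper_force: 1.1
```

Call:
apply_moves(
  targets=[
    [[0,0,-0.08,0,0,0,255],[0,0,-0.16,0,0,0,255],[0,0,-0.24,0,0,0,255],[0,0,-0.3,0,0,0,255],[0,0,-0.35,0,0,0,255],[0,0,-0.35,0,0,0,255],[0,0,-0.35,0,0,0,255]],
  ],
)

```text
time: 13.6
tcp_pos: [0.4546, -0.1269, 0.3294]
tcp_rot: [-180.0, -0.0, 155.2]
wrist_force: [-0.4, -0.3, -0.3]
gripper_width: 0.0001
gripper_force: 0.0
```

Call:
apply_moves(
  targets=[
    [[0,0,0.08,0,0,0,255],[0,0,0.18,0,0,0,255],[0,0,0.3,0,0,0,255],[0,0,0.42,0,0,0,255],[0,0,0.54,0,0,0,255],[0,0,0.66,0,0,0,255],[0,0,0.78,0,0,0,255],[0,0,0.9,0,0,0,255],[0,0,1,0,0,0,255]],
  ],
)

```text
time: 14.5
tcp_pos: [0.4554, -0.1287, 0.2093]
tcp_rot: [-179.8, 0.2, 155.3]
wrist_force: [-3.1, -6.5, 11.0]
gripper_width: 0.0002
gripper_force: 5.5
```

Call:
apply_moves(
  targets=[
    [[0,0,0.1,0,0,0,255],[0,0,0.2,0,0,0,255],[0,0,0.27,0,0,0,255],[0,0,0.31,0,0,0,255],[0,0,0.33,0,0,0,255],[0,0,0.345,0,0,0,255],[0,0,0.345,0,0,0,255]],
  ],
)

```text
time: 15.2
tcp_pos: [0.456, -0.1265, 0.1696]
tcp_rot: [179.9, 0.2, 155.1]
wrist_force: [0.6, 4.3, 22.1]
gripper_width: -0.0
gripper_force: 9.8
```

Call:
apply_moves(
  targets=[
    [[0,0,-0.06,0,0,0,255],[0,0,-0.17,0,0,0,255],[0,0,-0.3,0,0,0,255],[0,0,-0.43,0,0,0,255],[0,0,-0.56,0,0,0,255],[0,0,-0.69,0,0,0,255],[0,0,-0.82,0,0,0,255],[0,0,-0.92,0,0,0,255],[0,0,-1,0,0,0,255]],
  ],
)

```text
time: 16.1
tcp_pos: [0.4548, -0.1262, 0.2881]
tcp_rot: [179.9, -0.0, 155.2]
wrist_force: [2.1, 1.7, 1.7]
gripper_width: 0.0001
gripper_force: 1.1
```

Call:
apply_moves(
  targets=[
    [[0,0,-0.08,0,0,0,255],[0,0,-0.16,0,0,0,255],[0,0,-0.24,0,0,0,255],[0,0,-0.3,0,0,0,255],[0,0,-0.345,0,0,0,255],[0,0,-0.345,0,0,0,255],[0,0,-0.345,0,0,0,255]],
  ],
)

```text
time: 16.8
tcp_pos: [0.4546, -0.1269, 0.3293]
tcp_rot: [-180.0, -0.0, 155.2]
wrist_force: [-0.3, -0.2, 0.1]
gripper_width: 0.0
gripper_force: 0.0
```

Call:
apply_moves(
  targets=[
    [[0,0,0.08,0,0,0,255],[0,0,0.18,0,0,0,255],[0,0,0.3,0,0,0,255],[0,0,0.42,0,0,0,255],[0,0,0.54,0,0,0,255],[0,0,0.66,0,0,0,255],[0,0,0.78,0,0,0,255],[0,0,0.9,0,0,0,255],[0,0,1,0,0,0,255]],
  ],
)

```text
time: 17.7
tcp_pos: [0.4555, -0.1287, 0.2094]
tcp_rot: [-179.8, 0.2, 155.3]
wrist_force: [-3.2, -5.9, 10.8]
gripper_width: -0.0001
gripper_force: 5.5
```

Call:
apply_moves(
  targets=[
    [[0,0,0.1,0,0,0,255],[0,0,0.2,0,0,0,255],[0,0,0.27,0,0,0,255],[0,0,0.31,0,0,0,255],[0,0,0.33,0,0,0,255],[0,0,0.345,0,0,0,255],[0,0,0.345,0,0,0,255]],
  ],
)

```text
time: 18.4
tcp_pos: [0.456, -0.1265, 0.1696]
tcp_rot: [179.9, 0.2, 155.1]
wrist_force: [0.4, 4.8, 21.5]
gripper_width: -0.0002
gripper_force: 9.7
```

Call:
apply_moves(
  targets=[
    [[0,0,-0.06,0,0,0,255],[0,0,-0.17,0,0,0,255],[0,0,-0.3,0,0,0,255],[0,0,-0.43,0,0,0,255],[0,0,-0.56,0,0,0,255],[0,0,-0.69,0,0,0,255],[0,0,-0.82,0,0,0,255],[0,0,-0.92,0,0,0,255],[0,0,-1,0,0,0,255]],
  ],
)

```text
time: 19.3
tcp_pos: [0.4548, -0.1262, 0.2881]
tcp_rot: [179.9, -0.0, 155.2]
wrist_force: [1.2, 2.1, 1.9]
gripper_width: -0.0001
gripper_force: 1.1
```

Call:
apply_moves(
  targets=[
    [[0,0,-0.08,0,0,0,255],[0,0,-0.16,0,0,0,255],[0,0,-0.24,0,0,0,255],[0,0,-0.32,0,0,0,255],[0,0,-0.45,0,0,0,255],[0,0,-0.65,0,0,0,255],[0,0,-0.7,0,0,0,255],[0,0,-0.7,0,0,0,255],[0,0,-0.7,0,0,0,255]],
  ],
)

```text
time: 20.2
tcp_pos: [0.4543, -0.1267, 0.3714]
tcp_rot: [-180.0, -0.1, 155.2]
wrist_force: [0.1, -0.1, -0.6]
gripper_width: -0.0
gripper_force: 0.0
```

Run:
```python
from h import *
cv2.imwrite('pics/end.png',cv2.resize(camera('scene')[60:340,120:400],None,fx=2,fy=2,interpolation=2))
```

```text
(no output)
```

View pics/end.png

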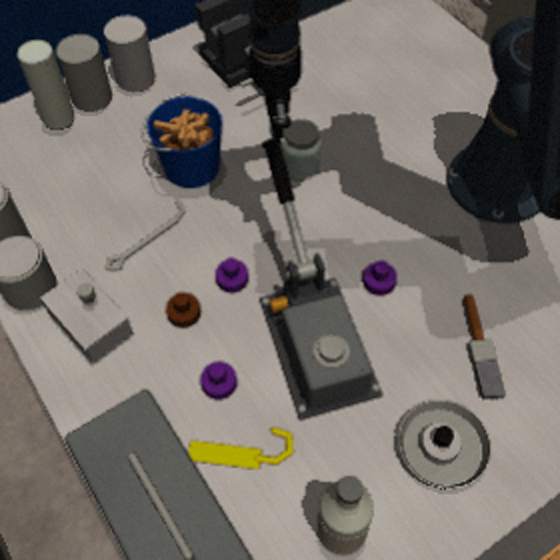

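The final picture shows the cap in the dish at (441,438), the lever up at (280,170), the fingers clear above it, and all bystanders where they were.

```bash
python3 -c "
from station import arm
print(arm.sign_off())"
```

```text
the job is handed in; nothing more can be done
None
```

I set the cap knob up in the dish and worked the lever through three full strokes, easing it up each time; it finished up with the bystanders in place, and I handed the job in at about 20 s (sign-off gave no verdict).

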